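Red date marker back in its spring clip

ROBOT

A 6-joint arm with a two-finger parallel gripper is mounted at the origin on the work surface. World frame = base frame: x ahead of the robot, y to its left, z up, the work surface at z = 0. Lengths are in m, angles in rad, forces in N, time in s.
With the tool pointing down it reaches from about 0.3 to 0.775 m from the base axis. Payload 14.6 kg.
Tool frame: the origin (TCP) lies midway between the tips of the shut fingers; the grasp point (between the pads) lies 19 mm behind it (ctrl.grip_depth is the z of the grasp point in the tool frame, in m); z points along the fingers, y is the line along which they close (so a half turn about z gives the same grasp; the last joint's range is limited). The gripper opens to 94 mm and grips with 3 to 60 N. Pads are 16 mm wide; open, the fingers measure 119 mm over their backs; the gripper's body (75 mm by 177 mm) begins 78 mm behind the grasp point.
Start: joints at [-1.326, 0.3, 1.521, -0, 1.321, -0.067], TCP at [0.169, -0.523, 0.205] pointing down, gripper open.
Joint ranges: [-3.03, 3.03], [-0.79, 2.21], [0.23, 2.52], [-1.04, 4.18], [0, 3.07], [-2.55, 2.55]. Speed limits (rad/s): [2.22, 2.22, 2.57, 3.14, 3.14, 3.14].

INTERFACE

Orientations are given as [roll, pitch, yaw] about the fixed x, y, z axes, in that order (R = Rz(yaw) Ry(pitch) Rx(roll)).
In Python, from station import ctrl gives the robot as it stands. The module is installed in compiled form; this text tells all that it offers.
- The arm moves only by the tool carry_out, never from a script. Its argument "commands" is a list of rows, each a list of 3 entries, a list of its own where there are three numbers: the closure, from 0 (fully open) to 1 (shut), then the shift along the tool's x, y, z in mm, then the turn, a rotation vector about the tool's x, y, z in rad. In form: [[gripper, [tx, ty, tz], [wx, wy, wz]], ...]. A call has 1 to 10 rows; each row shifts and turns the commanded pose from where the row before left it, along the tool's axes as they then stand; what a row does not reach is not made up. A row lasts 1/8 s, in which the tool goes at most 62.5 mm and 10.7 degrees, less where a joint would pass 70% of its speed; a pose out of reach is approached as far as the arm can. A call with a gripper value outside its range is refused whole. The fingers move at their own pace and stop on an object; "squeeze" is the grip in N (left out, the last holds). Time passes only in rows, so rows that do not move let the fingers close. It gives the time, the measured TCP pose, the force, the opening and the grip force at its end, in the units of the state.
- ctrl.get_obs(): the state, without advancing time (a new reading comes with each control period).
- ctrl.camera(name): name is "side" or "top" or "wrist"; returns a dict with "img" (384x512x3 uint8, blue, green, red), "camera_matrix" (3x3 intrinsics, pixels), "k1" (the pictures are not rectified: a ray, as slopes to the right and down, at radius r is drawn at 1 + k1 r^2 times it, then the intrinsics apply), "rvec" (rotation vector, rad) and "tvec" (3), from world to camera coordinates, as OpenCV has them. Camera axes: x right, y down, z forward; pixel columns grow to the right and rows downward; lengths in m; the calibration is good to about 2 mm. A picture is of the moment at which its call begins. There is no depth.
- ctrl.hand_in(): hands the job in; it is judged then, once.
Trained networks look in the newest picture that a camera, given by its name, has taken for a name from the list of things; names that differ only in an ending like _2 or _b are one class to them, and where a whole thing is asked for, a point or a joint stands for the part that bears it (a point fixed in the world has none). Each returns a list of dicts, best first, with "score" (0 to 1); they miss things now and then, are a little off and sometimes report something else, mostly with a low value. They report only what shows in the picture. A call takes as long as a camera call. They do not tell look-alikes from the thing itself.
- ctrl.outline_of(thing, camera): "region" (384x512 bool, what is visible of it).
- ctrl.place_of(thing, camera): "at" ([x, y, z] in m, in world coordinates, good to about 4 mm: a listed point, or the origin of a listed thing).
The state is a dict: "time_s": time; "qpos": joint angles; "joint_vel": joint speeds; "tau": joint torques, N m; "ee_pos": TCP position; "eef_rot": TCP orientation; "force": force on the tool from outside, world axes, zero at the start; "moment": the same for the moment, N m; "grip_width": finger opening in m; "grip_force": force on a finger pad.
Only numpy, scipy, OpenCV 4.12 (cv2) and the standard library are available. Lean on these libraries where they do the work, as an engineer would, in place of code of your own. Each camera call takes 0.05 s, during which the arm holds its last target. There are 200 camera calls.

TASK

At the food bank's sorting table, put the loose red marker back on the marker rack: snap it sideways, lying level, into the empty spring clips over the red plate, pressed fully home, about centred along its length, and let go. Leave the loose green marker and the orange tin where they are.

Things in the scene. Friction and masses are not known exactly. Their poses are not given: they have to be found in the camera images.
- red_mid (a point): Centre of the loose red marker pen: a straight eight-sided barrel 20 mm across flats and 140 mm long (white band, small black tip), about 35 g, lying flat on the table, so its centre starts 10 mm above the table. Its x axis runs along the pen towards the black tip; z is up at the start.
- place_red_seat (a point): Pen's centre when home over the red plate (one of 3 places, 90 mm apart, on a 12 mm board; blue is full), 46 mm above the table, 29 above the plate. x along the groove, z up. Black sprung clips 14 mm long at x = -35 and +35 mm, 56 mm free between. Jaws: mouth 33 mm wide, top 24 mm above this point; lips 14 mm apart, 8 above. A push down of 5-15 N snaps the pen past them onto a rigid rest.
- green_mid (a point): Centre of the loose green marker, the same shape and size as the red one, lying flat on the table. To be left alone.
- tin: Orange food tin standing on the table, 75 mm diameter, 108 mm high; origin at the centre of its underside, z up. To be left alone.
Mind the look-alikes: they are no part of the job. What is shaped like the part that bears red_mid but grey is not meant.

How it is judged:
By the outcome, as a careful person would: the job done as asked, in the order asked, and still so for the second after the job is handed in, with the robot touching nothing.
It also fails if it takes over 40 s, if anything falls off the work surface, if the arm or the gripper's body presses on something with over 40 N, if the wrist force passes 120 N, or if a joint passes its speed limit or range.

## Working session

There is one attempt and no reset: what is moved stays moved. The work goes in short steps, Python scripts to look and compute and a tool call to move; the robot and the scene stay as the last step left them, time stands still between calls to the robot, and variables do not carry over. Pictures are saved under pics/ and viewed, at most 10 in all, crops included, and the job is handed in when it is done.

Besides the shell and the picture viewer there is one more tool, called after "Call:" as name(argument=value, ...) on one line, values as JSON. carry_out: Moves the arm, as the interface text tells. Its arguments: {"type":"object","properties":{"commands":{"type":"array","items":{"type":"array"}},"squeeze":{"type":"number"}},"required":["commands"]}

```bash
mkdir -p pics; cat > h.py <<'E'
import numpy as np, cv2
from station import ctrl
def cam(n):
    c=ctrl.camera(n); c={k:(np.array(v) if k!='img' else v) for k,v in c.items()}; return c
def ray(c,p):
    K=c['camera_matrix']; d=np.array([(p[0]-K[0,2])/K[0,0],(p[1]-K[1,2])/K[1,1]]); s=d.copy()
    for _ in range(20): s=d/(1+float(c['k1'])*(s@s))
    R=cv2.Rodrigues(c['rvec'].astype(float))[0]; o=-R.T@c['tvec'].ravel()
    v=R.T@np.array([s[0],s[1],1]); return o,v/np.linalg.norm(v)
def atz(c,p,z):
    o,v=ray(c,p); return o+v*(z-o[2])/v[2]
def tri(obs):
    A=np.zeros((3,3));b=np.zeros(3);L=[]
    for c,p in obs:
        o,v=ray(c,p);M=np.eye(3)-np.outer(v,v);A+=M;b+=M@o;L.append((o,v))
    x=np.linalg.solve(A,b); return x,[np.linalg.norm(np.cross(x-o,v)) for o,v in L]
def proj(c,X):
    R=cv2.Rodrigues(c['rvec'].astype(float))[0]; q=R@np.array(X)+c['tvec'].ravel(); s=q[:2]/q[2]
    s=s*(1+float(c['k1'])*(s@s)); K=c['camera_matrix']; return np.array([K[0,0]*s[0]+K[0,2],K[1,1]*s[1]+K[1,2]])
def mid(m):
    y,x=np.nonzero(m); P=np.c_[x,y].astype(float); c=P.mean(0); u=np.linalg.svd(P-c,full_matrices=False)[2][0]; return c,u,len(P)
E
python3 - <<'E'
from h import *
ims=[]
for n in ['top','side','wrist']:
    c=cam(n); cv2.imwrite(f'pics/{n}0.png',c['img'])
    for t in ['red_mid','place_red_seat','green_mid','tin']:
        for d in ctrl.place_of(t,n)[:3]:
            print(n,t,np.round(d['at'],3),round(d['score'],2),np.round(proj(c,d['at'])))
    for d in ctrl.outline_of('red_mid',n)[:4]: 
        a=mid(d['region']); print(n,'outl',np.round(a[0]),np.round(a[1],2),a[2],round(d['score'],2))
o=ctrl.get_obs();print(o['ee_pos'],o['eef_rot'],o['time_s'],o['grip_width'],ctrl.grip_depth)
E
```

```text
top red_mid [ 0.468 -0.103  0.006] 0.73 [289. 213.]
top red_mid [ 0.374 -0.266  0.009] 0.73 [364. 251.]
top red_mid [ 0.649 -0.088  0.009] 0.62 [280. 137.]
top place_red_seat [0.549 0.314 0.044] 0.72 [107. 182.]
top green_mid [ 0.552 -0.245  0.015] 0.93 [350. 174.]
top tin [ 0.506 -0.377 -0.004] 0.65 [406. 193.]
top outl [289. 214.] [-0.14  0.99] 570 0.93
top outl [281. 139.] [0.84 0.54] 541 0.93
top outl [364. 252.] [0.29 0.96] 599 0.79
side red_mid [ 0.468 -0.104  0.007] 0.92 [270. 192.]
side red_mid [ 0.375 -0.271  0.014] 0.74 [310. 163.]
side red_mid [ 0.644 -0.088  0.011] 0.73 [208. 184.]
side place_red_seat [0.545 0.31  0.052] 0.59 [189. 291.]
side green_mid [ 0.552 -0.242  0.012] 0.84 [252. 160.]
side tin [ 0.506 -0.378 -0.001] 0.91 [275. 144.]
side outl [270. 192.] [0.96 0.27] 362 0.9
side outl [207. 185.] [-0.91  0.41] 328 0.58
side outl [307. 165.] [1.   0.01] 251 0.57
wrist outl [100.   3.] [1.   0.06] 133 0.64
[ 0.16870483 -0.52347143  0.20542838] [-3.14158656e+00 -9.02808884e-07  3.11751427e-01] 0.9 0.09387646417645125 -0.0188
```

View pics/top0.png

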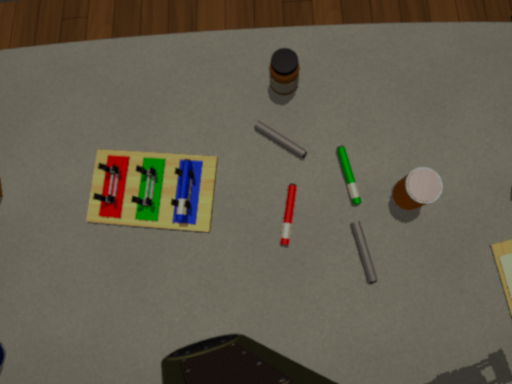

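View pics/side0.png

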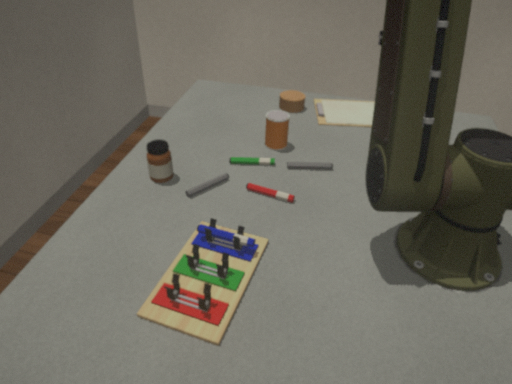

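Top view: red pen at (289,214), grey look-alikes at (281,139) and (364,252), green pen at (350,174), tin at (415,190). The rack's red plate, with empty clips, is at (115,187). The blue slot is full. By colour, I choose the pen at (289,214). Next, a close crop and the geometry.

```bash
cat >> h.py <<'E'
def redmask(img):
    h=cv2.cvtColor(img,cv2.COLOR_BGR2HSV); return ((h[...,0]<8)|(h[...,0]>172))&(h[...,1]>150)&(h[...,2]>60)
E
python3 - <<'E'
from h import *
C={n:cam(n) for n in ['top','side']}
# pen centre
obs=[]
for n,p in [('top',(289,214)),('side',(270,192))]:
    ctrl_o=min(ctrl.outline_of('red_mid',n),key=lambda d:np.hypot(*(mid(d['region'])[0]-p)))
    c,u,N=mid(ctrl_o['region']); obs.append((C[n],c))
    a=atz(C[n],c-u*20,.01);b=atz(C[n],c+u*20,.01); print(n,c,'at z.01',atz(C[n],c,.01),'yaw',np.arctan2(*(b-a)[1::-1]))
print('pen tri',tri(obs))
# red plate corners
for n in C:
    m=redmask(C[n]['img']).astype(np.uint8); k,l,s,ce=cv2.connectedComponentsWithStats(m)
    for i in range(1,k):
        if s[i,4]>150: print(n,s[i],ce[i])
t=C['top']['img']; s=C['side']['img']
A=cv2.resize(t[140:235,80:220],(800,543),interpolation=3)
B=cv2.resize(t[170:260,250:330],None,fx=3.3,fy=3.3,interpolation=3)
D=cv2.resize(s[215:335,140:275],(530,471),interpolation=3)
out=np.zeros((600,800,3),np.uint8); out[:471,:530]=D; out[:B.shape[0],534:534+B.shape[1]]=B
cv2.imwrite('pics/c1.png',out)
E
```

```text
top [288.39708561 214.82695811] at z.01 [ 0.46307443 -0.10034971  0.01      ] yaw 2.9633110121236776
side [270.74247492 192.36120401] at z.01 [ 0.46316419 -0.09887172  0.01      ] yaw 2.956606390329411
pen tri (array([ 0.46332015, -0.10037672,  0.00881951]), [np.float64(9.505782659338805e-05), np.float64(9.505782659324788e-05)])
top [ 99 156  30  62 804] [115.56218905 187.23383085]
top [283 184  13  39 310] [289.57419355 203.48709677]
side [152 284  76  41 944] [191.70338983 306.76059322]
```

View pics/c1.png

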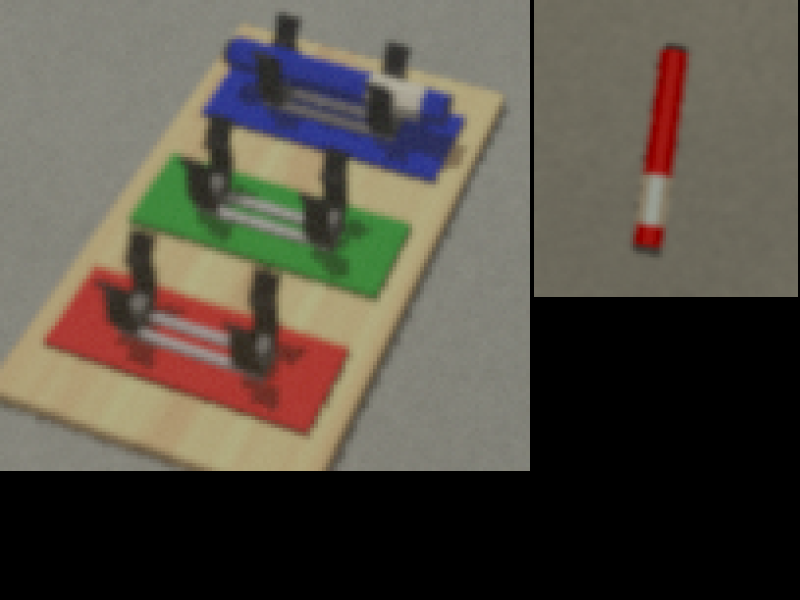

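Crop: the chosen pen is red with a white band, and the red-plate clips are empty. The pen triangulates to (0.463, -0.100, 0.009), which fits the expected 10 mm height. Moving above it.

Call:
carry_out(commands=[[0, [45.5, -34.7, 0], [0, 0, 0]], [0, [45.5, -34.7, 0], [0, 0, 0]], [0, [45.5, -34.7, 0], [0, 0, 0]], [0, [45.5, -34.7, 0], [0, 0, 0]], [0, [45.5, -34.7, 0], [0, 0, 0]], [0, [45.5, -34.7, 0], [0, 0, 0]], [0, [45.5, -34.7, 0], [0, 0, 0]], [0, [45.5, -34.7, 0], [0, 0, 0]], [0, [45.5, -34.7, 0], [0, 0, 0]], [0, [0, 0, 0], [0, 0, 0.164]]])

```text
time_s: 2.35
ee_pos: [0.464, -0.0978, 0.2053]
eef_rot: [-3.141, -0.0, 0.149]
force: [-0.0, -0.5, 0.4]
grip_width: 0.094
grip_force: 0.0
```

Call:
carry_out(commands=[[0, [0, 0, 0], [0, 0, 0.164]], [0, [0, 0, 20], [0, 0, 0.164]], [0, [0, 0, 20], [0, 0, 0]], [0, [0, 0, 0], [0, 0, 0]]])

```text
time_s: 2.85
ee_pos: [0.4621, -0.1004, 0.1646]
eef_rot: [-3.141, 0.002, -0.18]
force: [-0.1, 0.4, -0.2]
grip_width: 0.094
grip_force: 0.0
```

```bash
python3 - <<'E'
from h import *
o=ctrl.get_obs();print(o['ee_pos'],o['eef_rot'],o['time_s'],o['qpos'])
c=cam('wrist'); cv2.imwrite('pics/w1.png',c['img'])
for d in ctrl.outline_of('red_mid','wrist')[:3]:
    m=d['region'];P=mid(m); a=atz(c,P[0]-P[1]*40,.01);b=atz(c,P[0]+P[1]*40,.01)
    print(d['score'],P,atz(c,P[0],.01),np.arctan2(*(b-a)[1::-1]))
print([d['at'] for d in ctrl.place_of('red_mid','wrist')])
E
```

```text
[ 0.46213464 -0.10043459  0.16458008] [-3.14131783e+00  2.21207915e-03 -1.79937940e-01] 2.85 [-2.91483839e-01  1.69965527e-01  1.78109012e+00  2.89185683e-05
  1.19276593e+00  1.45924003e+00]
0.98 (array([389.84422111, 215.7828029 ]), array([0.30094742, 0.95364073]), 1791) [ 0.38353847 -0.26581495  0.01      ] -2.915740676315215
0.7 (array([253.305131  , 174.25709607]), array([0.00229422, 0.99999737]), 1832) [ 0.46915116 -0.10181742  0.01      ] 2.9626279312007266
0.68 (array([222.58305085,  24.12076271]), array([0.9051432 , 0.42510679]), 2360) [ 0.63856594 -0.09897776  0.01      ] -2.156507290753
[[0.6461, -0.0933, 0.0117], [0.4648, -0.1012, 0.0098], [0.3801, -0.2654, 0.0081]]
```

View pics/w1.png

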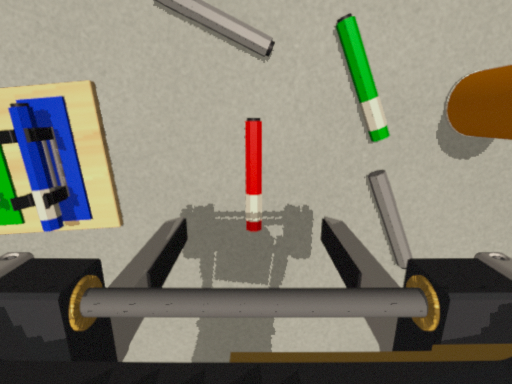

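Wrist view: the red pen spans (254,118) to (254,231), parallel to the tool x axis. Nothing is near it.

```bash
python3 - <<'E'
from h import *
c=cam('wrist')
a=atz(c,(254,118.5),.01);b=atz(c,(254,231),.01);print(a,b,(a+b)/2,np.linalg.norm(a-b),np.arctan2(*(a-b)[1::-1]))
t=cam('top');s=cam('side')
X=tri([(t,(288.4,214.8)),(s,(270.7,192.4)),(c,proj(c,(a+b)/2))]);print(X)
E
```

```text
[ 0.53614709 -0.11510271  0.01      ] [ 0.3951914  -0.08936786  0.01      ] [ 0.46566925 -0.10223529  0.01      ] 0.14328568571318512 -0.18058512855849793
(array([ 0.46409609, -0.10143806,  0.00726098]), [np.float64(0.001169276238790109), np.float64(0.0005683008778013058), np.float64(0.0011814509127511849)])
```

Call:
carry_out(commands=[[0, [3, 0.5, 50], [0, 0, 0]], [0, [0, 0, 50], [0, 0, 0]], [0, [0, 0, 40], [0, 0, 0]], [0, [0, 0, 20], [0, 0, 0]], [0, [0, 0, 0], [0, 0, 0]]])

```text
time_s: 3.78
ee_pos: [0.465, -0.1015, 0.0047]
eef_rot: [-3.141, 0.002, -0.18]
force: [0.2, 0.0, 0.1]
grip_width: 0.0943
grip_force: 0.0
```

Call:
carry_out(commands=[[0, [0, 0, 2], [0, 0, 0]], [1, [0, 0, 0], [0, 0, 0]], [1, [0, 0, 0], [0, 0, 0]], [1, [0, 0, 0], [0, 0, 0]], [1, [0, 0, 0], [0, 0, 0]], [1, [0, 0, 0], [0, 0, 0]], [1, [0, 0, 0], [0, 0, 0]], [1, [0, 0, 0], [0, 0, 0]]], squeeze=55)

```text
time_s: 4.78
ee_pos: [0.4655, -0.1016, 0.0034]
eef_rot: [-3.142, 0.0, -0.18]
force: [-0.1, 0.4, -0.5]
grip_width: 0.0276
grip_force: 0.0
```

Call:
carry_out(commands=[[1, [0, 0, 0], [0, 0, 0]], [1, [0, 0, 0], [0, 0, 0]], [1, [0, 0, 0], [0, 0, 0]], [1, [0, 0, 0], [0, 0, 0]]])

```text
time_s: 5.28
ee_pos: [0.4655, -0.1016, 0.0034]
eef_rot: [-3.142, 0.0, -0.18]
force: [-0.4, 0.0, -0.6]
grip_width: 0.0194
grip_force: 55.0
```

Call:
carry_out(commands=[[1, [0, 0, -45], [0, 0, 0]], [1, [0, 0, -50], [0, 0, 0]], [1, [0, 0, -50], [0, 0, 0]], [1, [0, 0, -45], [0, 0, 0]], [1, [-18, -53, 0], [0, 0, 0]], [1, [-18, -53, 0], [0, 0, 0]], [1, [-18, -53, 0], [0, 0, 0]], [1, [-18, -53, 0], [0, 0, 0]], [1, [-18, -53, 0], [0, 0, 0]], [1, [0, 0, 0], [0, 0, 0]]])

```text
time_s: 6.52
ee_pos: [0.4236, 0.1779, 0.1934]
eef_rot: [-3.141, 0.0, -0.176]
force: [-0.6, -0.0, 0.2]
grip_width: 0.0193
grip_force: 55.0
```

```bash
python3 - <<'E'
from h import *
import pickle
o=ctrl.get_obs();print(o['ee_pos'],o['eef_rot'],o['time_s'],o['qpos'],o['grip_width'])
c=cam('wrist'); cv2.imwrite('pics/w2.png',c['img']); pickle.dump((c,o),open('w2.pkl','wb'))
for n in ['wrist','top','side']:
    if n!='wrist': cam(n)
    print(n,[(d['at'],d['score']) for d in ctrl.place_of('place_red_seat',n)])
E
```

```text
[0.42360076 0.1779412  0.19336173] [-3.14138352e+00  2.48716653e-04 -1.75634504e-01] 6.525 [3.17763748e-01 1.08212356e-01 1.78095744e+00 3.17953517e-04
 1.25254288e+00 2.06409510e+00] 0.01934584455932611
wrist [([0.5445, 0.3102, 0.0476], 0.83)]
top [([0.5516, 0.3103, 0.046], 0.69)]
side [([0.5432, 0.3112, 0.0508], 0.78)]
```

View pics/w2.png

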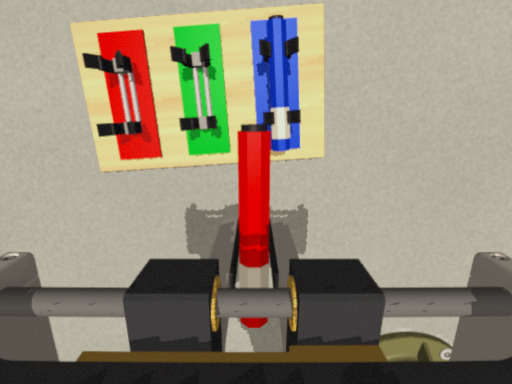

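Wrist view: the pen is held straight, with its tip at (255,127). The empty red clips are at (120,63) and (120,129), and the red plate corners are at about (98,32), (143,30), (161,158) and (121,160). Moving sideways for a second viewpoint.

Call:
carry_out(commands=[[1, [-8, -44, 0], [0, 0, 0]], [1, [-8, -44, 0], [0, 0, 0]], [1, [-8, -44, 0], [0, 0, 0]], [1, [0, 0, 0], [0, 0, 0]], [1, [0, 0, 0], [0, 0, 0]]])

```text
time_s: 7.45
ee_pos: [0.4248, 0.3084, 0.1933]
eef_rot: [3.141, 0.0, -0.181]
force: [-0.0, 0.4, -0.6]
grip_width: 0.019
grip_force: 55.0
```

```bash
python3 - <<'E'
from h import *
import pickle
c,o1=pickle.load(open('w2.pkl','rb'))
o=ctrl.get_obs();print(o['ee_pos'],o['eef_rot'],o['time_s'],o['grip_width'])
d=cam('wrist'); pickle.dump((d,o),open('w3.pkl','wb'))
print([(k['at'],k['score']) for k in ctrl.place_of('place_red_seat','wrist')])
for k in (c,d):
    m=redmask(k['img']).astype(np.uint8); n,l,s,ce=cv2.connectedComponentsWithStats(m)
    q=[i for i in range(1,n) if s[i,4]>600 and s[i,1]<110]; print([list(s[i]) for i in q])
    i=[i for i in q if s[i,1]<70]
    y,x=np.nonzero(np.isin(l,i)); H=cv2.convexHull(np.c_[x,y].astype(np.float32))[:,0]
    W=np.array([atz(k,p,.017)[:2] for p in H]); r=cv2.minAreaRect((W*1000).astype(np.float32)); print(r)
A=cv2.resize(d['img'][10:190,130:400],(800,533),interpolation=3); cv2.imwrite('pics/w3.png',A)
E
```

```text
[0.42477436 0.30842921 0.19325911] [ 3.14113556e+00  2.80581006e-04 -1.81018906e-01] 7.45 0.0189909453496566
[([0.5459, 0.311, 0.0468], 0.87)]
[[np.int32(97), np.int32(30), np.int32(65), np.int32(130), np.int32(3436)], [np.int32(104), np.int32(71), np.int32(22), np.int32(53), np.int32(641)]]
((547.716552734375, 309.3396911621094), (54.0969352722168, 149.19107055664062), 83.63899230957031)
[[np.int32(206), np.int32(8), np.int32(64), np.int32(259), np.int32(6991)], [np.int32(209), np.int32(44), np.int32(19), np.int32(60), np.int32(768)]]
((457.3585205078125, 313.365234375), (65.3891830444336, 329.4308166503906), 83.79034423828125)
```

View pics/w3.png

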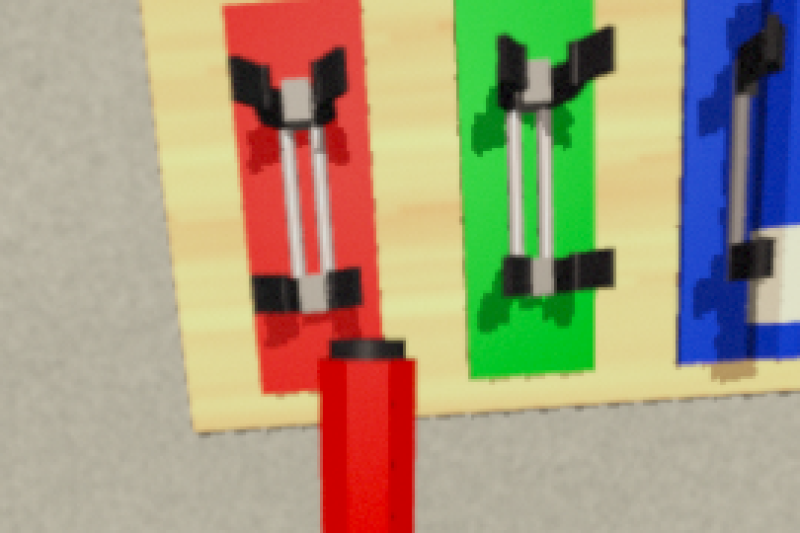

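```bash
python3 - <<'E'
from h import *
import pickle
c,o1=pickle.load(open('w2.pkl','rb')); d,o=pickle.load(open('w3.pkl','rb'))
f=lambda u,v:(130+(u+.5)/2.963-.5,10+(v+.5)/2.963-.5)
# rests (grey-blocks), z .036
n,fa=atz(d,f(313,293),.036),atz(d,f(297,98),.036); print('rests',n,fa,(n+fa)/2,np.linalg.norm(n-fa),np.arctan2(*(fa-n)[1::-1]))
# jaw outer top corners near clip L/R (z .070) and far clip
L,R=atz(d,f(253,277),.07),atz(d,f(360,269),.07); print('near jaw',L,R,np.linalg.norm(L-R),(L+R)/2)
L2,R2=atz(d,f(230,58),.07),atz(d,f(345,49),.07); print('far jaw',L2,R2,np.linalg.norm(L2-R2),(L2+R2)/2)
yw=np.arctan2(*((L2+R2)/2-(L+R)/2)[1::-1]);print('yaw',yw)
# plate corners in view 2 (near left, far left at z .017)
for p,q in [((262,393),(223,5)),((381,335),(361,0))]:
    a,b=atz(d,f(*p),.017),atz(d,f(*q),.017);print('edge',a,b,np.arctan2(*(b-a)[1::-1]))
# held pen tip, both views
tips=[]
for k,ob,p in [(c,o1,(255,126)),(d,o,f(368,343))]:
    X=atz(k,p,.200); y=ob['eef_rot'][2]; r=X[:2]-ob['ee_pos'][:2]
    print('tip in tool',r@[np.cos(y),np.sin(y)],r@[np.sin(y),-np.cos(y)])
# network seat projected, both views
for X in [(.5455,.3107,.046)]: print(proj(c,X),proj(d,X),(np.array(proj(d,X))-[129.67,9.67])*2.963)
for k in (c,d):
  for g in ctrl.get_obs().keys()&set(): pass
E
```

```text
rests [0.51275066 0.31351566 0.036     ] [0.58277184 0.30554752 0.036     ] [0.54776125 0.30953159 0.036     ] 0.07047309933554533 -0.11330860386587278
near jaw [0.52066738 0.33141324 0.07      ] [0.51643744 0.29358436 0.07      ] 0.03806462892614311 [0.51855241 0.3124988  0.07      ]
far jaw [0.59040226 0.32391379 0.07      ] [0.58606311 0.28569072 0.07      ] 0.038468576268305965 [0.58823269 0.30480226 0.07      ]
yaw -0.11000919214353783
edge [0.47683482 0.34446185 0.017     ] [0.62477586 0.32770805 0.017     ] -0.11276603239892984
edge [0.49148314 0.28962983 0.017     ] [0.61674284 0.27496415 0.017     ] -0.1165515406719766
tip in tool 0.07088969242217052 0.0014907987738136757
tip in tool 0.07123144013755593 0.0007808935632504403
[118.99047646  98.41018677] [231.38988262  77.62253432] [301.39601219 201.3433592 ]
```

Seat is at about (0.547, 0.3095) with yaw -0.112. The rests measure 70.5 mm apart against the specified 70 mm, and the network puts the seat height at 0.047. Moving above the seat.

Call:
carry_out(commands=[[1, [0, 0, 0], [0, 0, -0.069]], [1, [40, -5, 0], [0, 0, 0]], [1, [40, -5, 0], [0, 0, 0]], [1, [40, -5, 0], [0, 0, 0]], [1, [0, 0, 50], [0, 0, 0]], [1, [0, 0, 48], [0, 0, 0]], [1, [0, 0, 0], [0, 0, 0]], [1, [0, 0, 0], [0, 0, 0]]])

```text
time_s: 8.55
ee_pos: [0.5465, 0.3109, 0.0979]
eef_rot: [-3.14, -0.002, -0.112]
force: [1.0, -0.4, -0.7]
grip_width: 0.0193
grip_force: 55.0
```

```bash
python3 - <<'E'
from h import *
o=ctrl.get_obs();print(o['ee_pos'],o['eef_rot'],o['time_s'],o['grip_width'],o['qpos'])
s=cam('side'); w=cam('wrist')
out=np.zeros((400,800,3),np.uint8); out[:]=0
out[:400,:400]=cv2.resize(s['img'][215:335,130:250],(400,400),interpolation=3); out[:300,400:]=cv2.resize(w['img'],(400,300))
cv2.imwrite('pics/p4.png',out)
E
```

```text
[0.54645609 0.31087633 0.09788049] [-3.14015065e+00 -2.29969662e-03 -1.11823810e-01] 8.55 0.019341177063692334 [ 4.58998272e-01  5.71279176e-01  1.39344666e+00 -3.16521411e-05
  1.17415257e+00  2.14162894e+00]
```

View pics/p4.png

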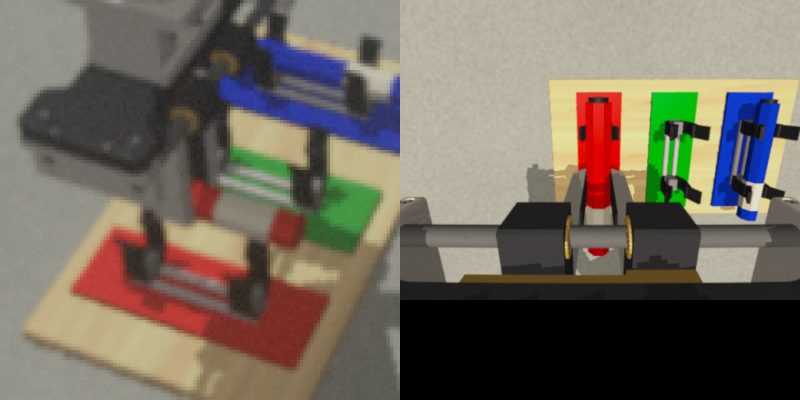

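The pen is aligned over the clips in both views. It sits above the mouth, with the rear end over the near clip. Descending to just above the lips.

Call:
carry_out(commands=[[1, [0, 0, 18], [0, 0, 0]], [1, [0, 0, 14], [0, 0, 0]], [1, [0, 0, 6], [0, 0, 0]], [1, [0, 0, 0], [0, 0, 0]]])

```text
time_s: 9.15
ee_pos: [0.5453, 0.311, 0.057]
eef_rot: [3.141, 0.001, -0.111]
force: [0.4, 0.2, 0.2]
grip_width: 0.019
grip_force: 55.0
```

Call:
carry_out(commands=[[1, [0, 0, 3], [0, 0, 0]], [1, [0, 0, 3], [0, 0, 0]], [1, [0, 0, 3], [0, 0, 0]], [1, [0, 0, 0], [0, 0, 0]]])

```text
time_s: 9.65
ee_pos: [0.5462, 0.3111, 0.0492]
eef_rot: [-3.141, -0.002, -0.111]
force: [2.2, -1.2, 3.8]
grip_width: 0.0192
grip_force: 55.0
```

Call:
carry_out(commands=[[1, [0, 0, 3], [0, 0, 0]], [1, [0, 0, 3], [0, 0, 0]], [1, [0, 0, 2], [0, 0, 0]], [1, [0, 0, 0], [0, 0, 0]]])

```text
time_s: 10.15
ee_pos: [0.545, 0.3108, 0.0396]
eef_rot: [3.141, 0.001, -0.111]
force: [1.6, 0.8, -5.7]
grip_width: 0.0192
grip_force: 55.0
```

Call:
carry_out(commands=[[1, [0, 0, 1], [0, 0, 0]], [1, [0, 0, 1], [0, 0, 0]], [1, [0, 0, 0], [0, 0, 0]]])

```text
time_s: 10.52
ee_pos: [0.5452, 0.311, 0.0394]
eef_rot: [3.141, 0.001, -0.111]
force: [-6.3, -2.9, 10.5]
grip_width: 0.019
grip_force: 55.0
```

Home: rigid contact at TCP height 0.0394, as predicted. Releasing.

Call:
carry_out(commands=[[1, [0, 0, -1], [0, 0, 0]], [0.4, [0, 0, 0], [0, 0, 0]], [0.4, [0, 0, 0], [0, 0, 0]], [0.4, [0, 0, 0], [0, 0, 0]], [0.4, [0, 0, 0], [0, 0, 0]], [0.4, [0, 0, 0], [0, 0, 0]], [0.4, [0, 0, -20], [0, 0, 0]], [0.4, [0, 0, -40], [0, 0, 0]], [0.4, [0, 0, -50], [0, 0, 0]], [0.4, [0, 0, -50], [0, 0, 0]]])

```text
time_s: 11.78
ee_pos: [0.5453, 0.3109, 0.2027]
eef_rot: [-3.141, -0.001, -0.111]
force: [0.9, -0.0, 0.2]
grip_width: 0.0564
grip_force: 0.0
```

Call:
carry_out(commands=[[0.4, [-50, 0, 0], [0, 0, 0]], [0.4, [-50, 0, 0], [0, 0, 0]], [0.4, [0, 0, 0], [0, 0, 0]], [0.4, [0, 0, 0], [0, 0, 0]]])

```text
time_s: 12.28
ee_pos: [0.4467, 0.3222, 0.2007]
eef_rot: [-3.14, -0.002, -0.111]
force: [-1.0, -0.1, -0.7]
grip_width: 0.0563
grip_force: 0.0
```

```bash
python3 - <<'E'
from h import *
o=ctrl.get_obs();print(o['ee_pos'],o['force'],o['time_s'],o['grip_width'])
s=cam('side'); S=ctrl.place_of('red_mid','side');w=cam('wrist'); W=ctrl.place_of('red_mid','wrist')
for X in S+W: print(X['at'],X['score'])
out=np.zeros((450,800,3),np.uint8)
out[:400,:400]=cv2.resize(s['img'][215:335,130:250],(400,400),interpolation=3); out[:450,400:]=cv2.resize(w['img'][0:225,140:340],(400,450))
cv2.imwrite('pics/p5.png',out)
E
```

```text
[0.44669329 0.32219185 0.20074949] [-0.98936935 -0.09810432 -0.65477823] 12.275 0.056329826892396795
[0.3773, -0.2678, 0.0115] 0.75
[0.5485, 0.3077, 0.0435] 0.59
[0.6461, -0.0858, 0.0132] 0.5
[0.5467, 0.3102, 0.0462] 0.86
```

View pics/p5.png

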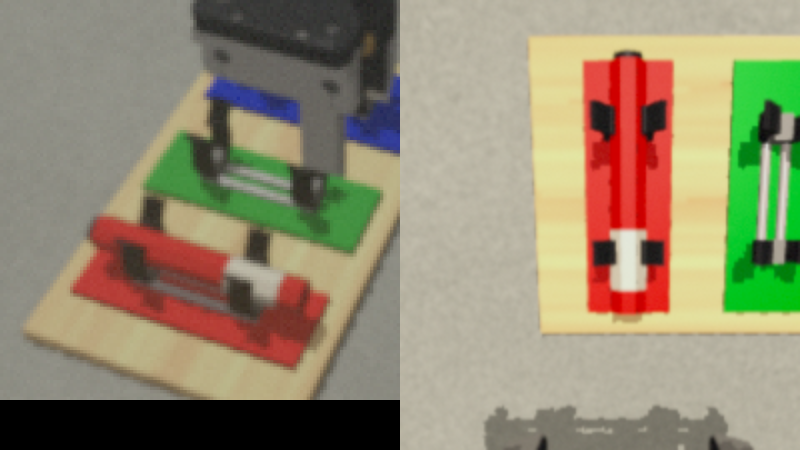

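The pen sits level in both red clips. The networks put it at (0.5467, 0.310, 0.046), so it is at seat height, and its length is centred over the plate. The gripper is clear.

```bash
python3 -c "
from station import ctrl
print(ctrl.hand_in())"
```

```text
the job is handed in; nothing more can be done
None
```

The red marker is snapped level and centred into the clips over the red plate, released and handed in at about 12 s, with the green marker and the tin never touched.

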